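# Hold the loose belt pulley on the shaft's set-screw flat

### The job

Slide the drive unit's brake release to its end stop, towards the open side of the belt guard, so that the shaft can turn. Then pinch the top of the shaft, feel for its set-screw flat and turn the shaft until, with a finger still on the flat, the flat looks squarely out of the guard's open side. Lastly lift the loose pulley up the shaft until its set screw sits squarely over the middle of the flat, and finish while still holding it there, level and steady, for a colleague to tighten the screw, with the flat still facing out, the brake still released and the other things on the bench left alone.

Things in the scene. Friction and masses are not known exactly. Their poses are not given: they have to be found in the camera images.
- unit: Fixed brake drive unit: grey housing 190 (x) x 240 (y) mm, top 85 mm above the bench, on a dark base plate; round finned motor, 100 mm across, on its -y side. Origin: on the axis of the upright steel shaft, at bench height; +x points out of the belt guard's open side, z up. Flange bearing 86 mm square on top, with a steel seat 34 mm across whose top is 115 mm above the bench
- guard (a point): middle of the top edge of the dark bent sheet that is the rear half of the belt guard: 150 mm above the bench, 88 mm from the shaft axis on the unit's -x side; ends within 70 mm either side. Its open side is opposite, beyond the shaft. Axes as the unit's
- brake (a joint): brake release slide: 0 = brake fully on, 0.040 m = end stop, brake off; slides along the unit's +x (towards the open side). Until the brake shoe leaves the disc near the end it drags with about 15 N; past that it stays by itself. With the brake on the shaft is hard to turn
- brake_grip (a point): centre of the black upright grip of the brake release, 16 mm along the slide, 28 mm across, top 15 mm above and foot 15 mm below this point, which lies 107 mm above the bench and 105 mm from the shaft axis on the unit's +y side. Axes as the unit's. Low end stops (8 mm high) stand on the slide plate
- shaft (a joint): turn of the shaft about the vertical, counter-clockwise from above positive: 0 = the flat looks along the unit's +x, out of the guard's open side. With the brake off it turns with a light drag of 0.1 N m and stays where it is left
- flat (a point): set-screw flat milled into the top 20 mm of the shaft (shaft 20 mm across, 17.5 mm across the flat; flat 13 mm wide; shaft top 165 mm above the bench). Origin: middle of the flat, 7.5 mm from the shaft axis, 155 mm above the bench; x points squarely out of the flat, z up. While the pulley rests on its seat the shaft stands bare for 24 mm above the hub, so fingers can pinch it there
- pulley_centre (a point): centre of the loose aluminium V-belt pulley that rests on the seat round the shaft: on the bore axis, 13 mm above its underside, 128 mm above the bench at rest. Lower 16 mm: grooved rim 50 mm across (grip here); upper 10 mm: hub 32 mm across. Bore 22.6 mm, it slips freely up and round the shaft; 0.1 to 0.21 kg. It may follow a little when the shaft turns. x points to the set screw, z up
- pulley: the same pulley; origin on the bore axis at its underside, axes as pulley_centre
- screw (a point): outer end of the dark cap-head set screw (7 mm across) that stands 5 mm out of the pulley's hub: 21 mm from the bore axis, 21 mm above the pulley's underside; x points outwards
- bottle: bystander: white plastic bottle 52 mm across, 150 mm high, standing; origin under its centre
- carton: bystander: cardboard carton 75 x 52 x 45 mm; origin under its centre
- bearing: bystander: ball bearing 47 mm across, 14 mm thick, lying; origin under its centre
- hexkey: bystander: dark L-shaped hex key 90 x 26 mm, 6 mm thick, lying; origin near the middle of the long leg on the bench
There are look-alikes about, which are no part of the job. Of the things shaped like the pulley, the aluminium one is meant.

How it is judged:
By the outcome, as a careful person would: the job done as asked, in the order asked, and still so for the second after the job is handed in, while the arm keeps its last pose, push and grip.
It also fails if it takes over 51 s, if anything falls off the work surface, if the arm or the gripper's body presses on something with over 40 N, if the wrist force passes 120 N, or if a joint passes its speed limit or range.

### The arm

A 6-joint arm with a two-finger parallel gripper is mounted at the origin on the work surface. World frame = base frame: x ahead of the robot, y to its left, z up, the work surface at z = 0. Lengths are in m, angles in degrees, forces in N, time in s.
With the tool pointing down it reaches from about 0.325 to 0.85 m from the base axis. Payload 15.5 kg.
Tool frame: the origin (TCP) lies at the very end of the fingers, on their centre line; the grasp point (between the pads) lies arm.grip_depth behind it (arm.grip_depth is the distance from the TCP to the grasp point, in m); z points along the fingers, y is the direction in which the jaws open and shut (so a half turn about z gives the same grasp; the last joint's range is limited). The gripper opens to 91 mm and grips with 3 to 60 N. Pads are 32 mm wide; open, the fingers measure 118 mm over their backs; the gripper's body (76 mm by 178 mm) begins 60 mm behind the grasp point.
Start: joints at [67.981, 28.281, 77.091, -0, 74.628, -5.472], TCP at [0.178, 0.599, 0.214] pointing down, gripper open.
Joint ranges: [-166.48, 166.48], [-47.26, 123.95], [12.59, 153.08], [-70.14, 250.14], [6.76, 159.57], [-176.63, 176.63]. Speed limits (degrees/s): [108.29, 108.29, 147.25, 172.46, 172.46, 172.46].

### API

Orientations are given as a 3x3 rotation matrix whose columns are the frame's x, y, z axes.
In Python, from rig import arm gives the robot as it stands. Calls block until the motion is done:
- arm.move_to(position, orientation): joint-space move of the TCP to a pose.
- arm.move_l(position, orientation=None, feed=0.15): straight line of the TCP; orientation=None keeps the orientation; feed is the mean speed in m/s.
- arm.move_joints(angles): joint-space move.
- arm.grip(opening): finger opening in m; the grip force is fixed at half the most; returns when the fingers have stopped.
- arm.sleep(seconds).
- arm.solve_ik(position, orientation): joint angles nearest the present ones, or None.
- arm.snapshot(name): name is "scene" or "top" or "wrist"; returns the picture (420x560x3 uint8, red, green, blue); there is no depth.
- arm.get_calibration(name): a dict with "intrinsics" (3x3 intrinsics, pixels), "k1" (the pictures are not rectified: a ray, as slopes to the right and down, at radius r is drawn at 1 + k1 r^2 times it, then the intrinsics apply), "cam_to_world" (4x4, takes a point from camera to world coordinates). Camera axes: x right, y down, z forward; pixel columns grow to the right and rows downward; lengths in m; the calibration is good to about 2 mm. A picture is of the moment at which its call begins: read the wrist's pose just before it. get_calibration takes no time and is no camera call; for the wrist camera it gives the pose at the moment of the call.
A pose or a line that the arm cannot do raises arm.Unreachable and nothing moves.
- arm.sign_off(): hands the job in, once; it reports no verdict.
Readings, each from a call of its own:
- arm.current_t(): time.
- arm.current_joint_positions(): joint angles.
- arm.current_dq(): joint speeds.
- arm.current_tau(): joint torques, N m.
- arm.current_ee_pos(): TCP position.
- arm.current_tool_rot(): TCP orientation.
- arm.current_force(): force on the tool from outside, world axes, zero at the start.
- arm.current_torque(): the same for the moment, N m.
- arm.current_width(): finger opening in m.
Only numpy, scipy, OpenCV 4.12 (cv2) and the standard library are available. Lean on these libraries where they do the work, as an engineer would, in place of code of your own. Each camera call takes 0.05 s, during which the arm holds its last target.

## Working session

There is one attempt and no reset: what is moved stays moved. The work goes in short steps, each a Python script; the robot and the scene stay as the last script left them, time stands still between calls to the robot, and variables do not carry over. Pictures are saved under pics/ and viewed, and the job is handed in when it is done.

```bash
ls; mkdir -p pics; python3 - <<'E'
from rig import arm
import cv2,numpy as np
print(arm.current_t(),arm.grip_depth,arm.current_tool_rot().round(3).tolist() if hasattr(arm.current_tool_rot(),'round') else arm.current_tool_rot())
for n in ("scene","top","wrist"):
    c=arm.get_calibration(n); im=arm.snapshot(n); cv2.imwrite(f'pics/{n}0.png',im[:,:,::-1]); print(n,np.round(c['intrinsics'],1).tolist(),c['k1'],np.round(c['cam_to_world'],3).tolist())
print(arm.current_t(), arm.current_force())
E
```

```text
pics
0.0 0.0188 [[-0.959, 0.285, -0.0], [0.285, 0.959, -0.001], [0.0, -0.001, -1.0]]
scene [[449.6, 0.0, 280.6], [0.0, 449.6, 217.4], [0.0, 0.0, 1.0]] 0.038149705338455096 [[-0.481, 0.736, -0.477, 1.02], [0.876, 0.405, -0.261, 0.264], [0.001, -0.543, -0.84, 0.868], [0.0, 0.0, 0.0, 1.0]]
top [[509.7, 0.0, 278.1], [0.0, 509.7, 207.4], [0.0, 0.0, 1.0]] -0.15560500781333061 [[0.025, -0.983, 0.18, 0.419], [-0.999, -0.019, 0.035, -0.002], [-0.031, -0.181, -0.983, 1.172], [0.0, 0.0, 0.0, 1.0]]
wrist [[304.0, 0.0, 275.6], [0.0, 304.0, 210.5], [0.0, 0.0, 1.0]] -0.06168029232915215 [[0.287, 0.923, 0.256, 0.105], [0.958, -0.276, -0.079, 0.62], [-0.002, 0.268, -0.963, 0.384], [0.0, 0.0, 0.0, 1.0]]
0.15 [0.23254203 0.32001648 0.78493059]
```

View pics/scene0.png

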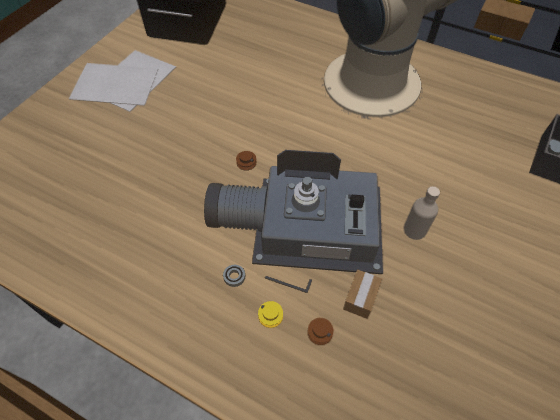

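View pics/top0.png

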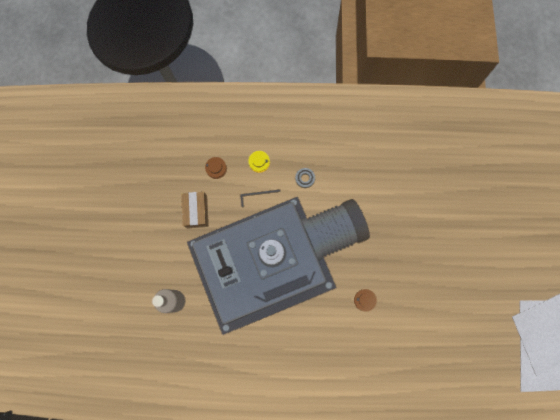

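View pics/wrist0.png

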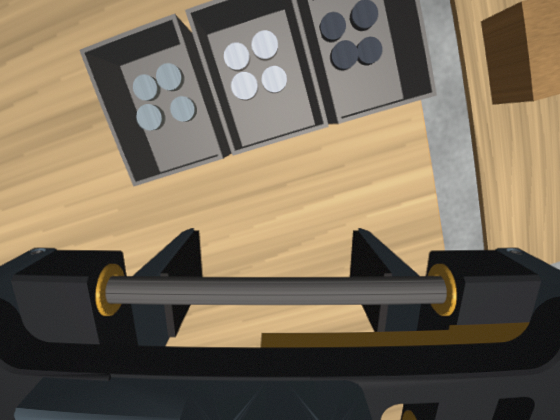

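```bash
cat > h.py <<'E'
import numpy as np,cv2
from rig import arm
def ray(c,px):
    K=c['intrinsics'];d=np.array([(px[0]-K[0][2])/K[0][0],(px[1]-K[1][2])/K[1][1]])
    u=d.copy()
    for _ in range(20): u=d/(1+c['k1']*(u@u))
    T=np.array(c['cam_to_world']); v=T[:3,:3]@np.array([u[0],u[1],1]); return T[:3,3],v/np.linalg.norm(v)
def plane(c,px,z):
    o,v=ray(c,px); return o+v*(z-o[2])/v[2]
def proj(c,P):
    T=np.array(c['cam_to_world']);K=np.array(c['intrinsics']); p=T[:3,:3].T@(np.array(P)-T[:3,3]); u=p[:2]/p[2]; u=u*(1+c['k1']*(u@u)); return np.array([K[0,0]*u[0]+K[0,2],K[1,1]*u[1]+K[1,2]])
def two(c1,p1,c2,p2):
    o1,v1=ray(c1,p1);o2,v2=ray(c2,p2)
    A=np.stack([v1,-v2],1); s=np.linalg.lstsq(A,o2-o1,rcond=None)[0]
    a=o1+v1*s[0];b=o2+v2*s[1]; return (a+b)/2,np.linalg.norm(a-b)
def crop(im,x0,y0,x1,y1,name,s=6):
    c=cv2.resize(im[y0:y1,x0:x1],None,fx=s,fy=s,interpolation=cv2.INTER_CUBIC); cv2.imwrite('pics/'+name,c)
E
python3 - <<'E'
from h import *
crop(cv2.imread('pics/scene0.png'),255,145,385,240,'s1.png')
crop(cv2.imread('pics/top0.png'),185,195,315,290,'t1.png')
E
```

```text
(no output)
```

View pics/s1.png

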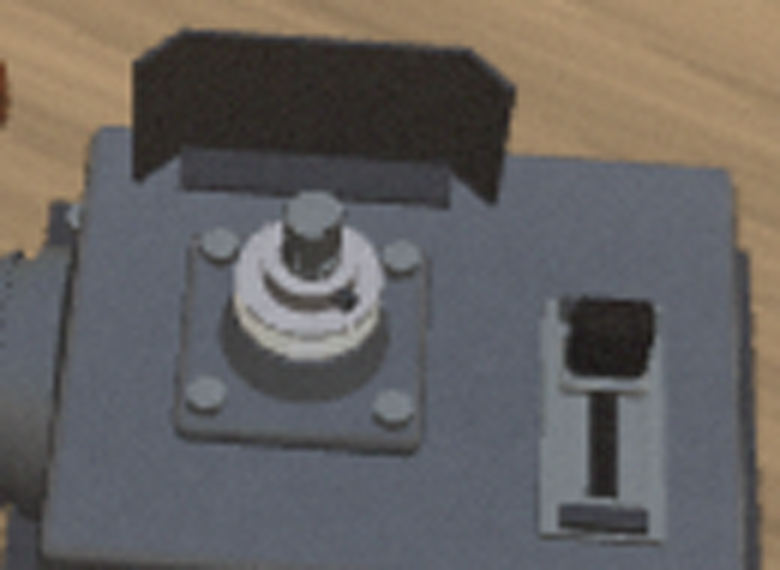

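View pics/t1.png

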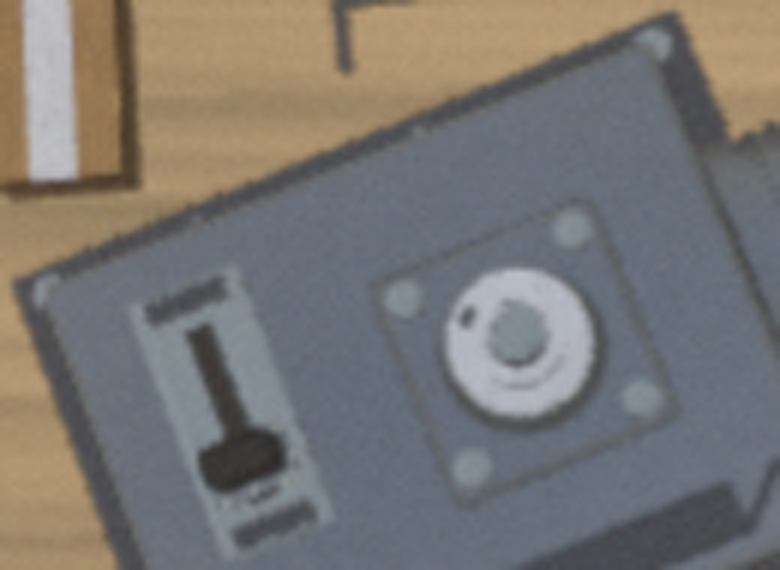

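```bash
python3 - <<'E'
from h import *
s=arm.get_calibration('scene');t=arm.get_calibration('top')
S=lambda x,y:(255+x/6-.4,145+y/6-.4)
T=lambda x,y:(185+x/6-.4,195+y/6-.4)
pr=[((220,245),(641,398)),((402,258),(472,466)),((206,393),(572,228)),((392,408),(402,298)),((315,212),(517,333)),((610,335),(241,460)),((347,299),(467,317))]
P=[]
for a,b in pr:
    p,e=two(s,S(*a),t,T(*b)); P.append(p); print(p.round(4),round(e,4))
P=np.array(P);c=P[:4].mean(0);print(c)
x=(P[2]+P[3]-P[0]-P[1])[:2];y=(P[1]+P[3]-P[0]-P[2])[:2]
print(np.degrees(np.arctan2(x[1],x[0])),np.degrees(np.arctan2(y[1],y[0]))-90,np.linalg.norm(x)/2,np.linalg.norm(y)/2)
a=plane(t,T(45,285),.085);b=plane(t,T(655,40),.085);print(a,b);d=(a-b);print(np.degrees(np.arctan2(d[1],d[0]))-90,np.linalg.norm(d))
print(plane(t,T(517,333),.165),plane(t,T(467,317),.136),plane(t,T(241,450),.122))
E
```

```text
[0.5015 0.0061 0.0997] 0.0004
[0.4761 0.0651 0.1003] 0.0014
[0.5608 0.0319 0.1012] 0.0009
[0.5349 0.0908 0.1005] 0.0003
[0.517  0.0477 0.1625] 0.0016
[0.476  0.1447 0.1073] 0.0002
[0.525  0.0658 0.1353] 0.0006
[0.51831134 0.04848075 0.1004484 ]
23.596872368405556 23.502028232071652 0.06441132407770747 0.06424532719736106
[0.53807209 0.22177942 0.085     ] [0.63234251 0.00366583 0.085     ]
23.37438337816036 0.23761407851514413
[0.51709913 0.0468591  0.165     ] [0.52500495 0.06545167 0.136     ] [0.47860596 0.14291493 0.122     ]
```

```bash
cat >> h.py <<'E'
YAW=np.radians(23.5); AX=np.array([.5175,.0475])
UX=np.array([np.cos(YAW),np.sin(YAW)]);UY=np.array([-np.sin(YAW),np.cos(YAW)])
def W(x,y,z): return np.r_[AX+x*UX+y*UY,z]
def R(A): # tool y at unit angle A (deg), pointing down
    a=np.radians(A)+YAW; y=np.array([np.cos(a),np.sin(a),0]);z=np.array([0,0,-1.]);return np.stack([np.cross(y,z),y,z],1)
def shot(n,name):
    c=arm.get_calibration(n);im=arm.snapshot(n)[:,:,::-1].copy();cv2.imwrite('pics/'+name,im);return c,im
E
python3 - <<'E'
from h import *
import pickle
print(arm.solve_ik(W(0,-.06,.25),R(0)))
arm.move_to(W(0,-.06,.25),R(0))
arm.move_l(W(0,-.06,.175))
c,im=shot('wrist','w1.png');pickle.dump(c,open('w1.pkl','wb'))
print(arm.current_t(),proj(c,W(0,0,.165)),arm.current_ee_pos(),W(0,-.06,.175))
p=proj(c,W(0,0,.165)).astype(int);x,y=p
crop(im,max(0,x-65),max(0,y-50),x+65,y+50,'w1c.png')
E
```

```text
[-7.11543554e+00  1.95138171e+01  8.60064588e+01 -2.54444375e-14
  7.44797240e+01 -3.06154355e+01]
3.3583 [275.93003127 153.02576781] [ 0.54206703 -0.00747858  0.17592413] [ 0.54142494 -0.0075236   0.175     ]
```

View pics/w1.png

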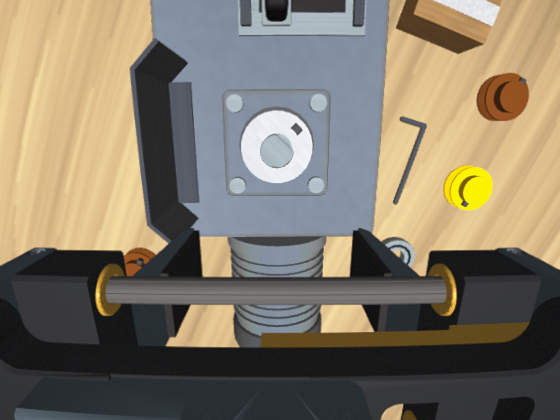

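View pics/w1c.png

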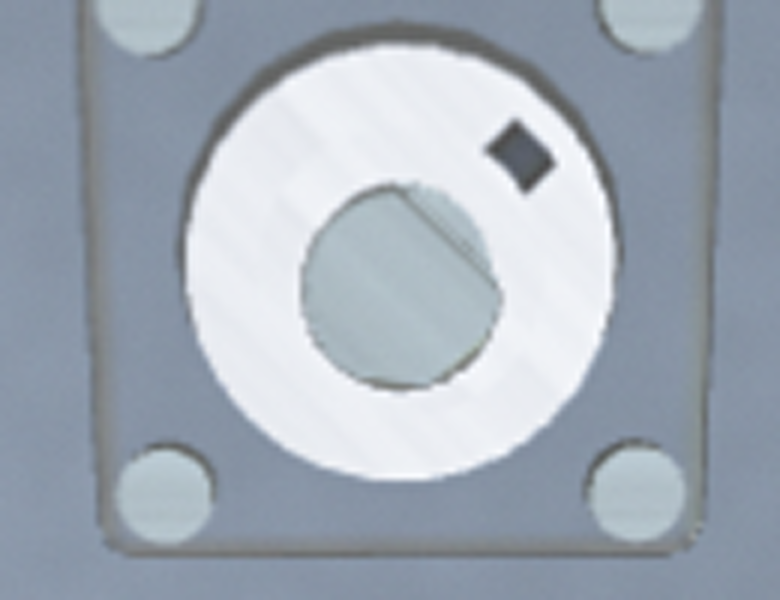

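```bash
python3 - <<'E'
from h import *
import pickle
c=pickle.load(open('w1.pkl','rb')); x0,y0=275-65,153-50
C=lambda x,y:(x0+x/6-.4,y0+y/6-.4)
def u(p): d=p[:2]-AX; return np.array([d@UX,d@UY])*1000
for q in [(148,2),(650,2),(165,494),(636,494)]: print('bolt',u(plane(c,C(*q),.1005)).round(1))
a,b=u(plane(c,C(397,187),.165)),u(plane(c,C(500,288),.165));d=a-b
print('chord',a,b,np.degrees(np.arctan2(d[1],d[0]))-90,np.linalg.norm(d))
print('left,bottom of shaft',u(plane(c,C(301,285),.165)),u(plane(c,C(400,388),.165)))
print('screw',u(plane(c,C(521,156),.1395)))
s,t=arm.get_calibration('scene'),arm.get_calibration('top')
print(u(plane(t,(165,308),0)),)
E
```

```text
bolt [-31.9  32.9]
bolt [32.5 32.8]
bolt [-31.8 -31.3]
bolt [ 32.6 -31.4]
chord [-0.07680776 11.07684705] [10.00057815  1.40062214] 46.16341632301052 13.970792225694293
left,bottom of shaft [-9.49684935  1.72715178] [ 0.18701795 -8.40093624]
screw [13.58373572 13.78517921]
[-15.48703365 276.87923268]
```

```bash
sed -i 's/^YAW=.*/YAW=np.radians(23.5); AX=np.array([.5175,.0475])+np.array([[.917,-.399],[.399,.917]])@[.0004,.0009]/' h.py
python3 - <<'E'
from h import *
arm.move_l(W(0,-.06,.21),feed=.2)
arm.move_to(W(0.0015,.105,.19),R(0))
arm.move_l(W(0.0015,.105,.104),feed=.15)
print(arm.current_force())
arm.grip(0.0);print('w',arm.current_width(),arm.current_force(),arm.current_t())
p0=arm.current_ee_pos()
arm.move_l(W(.0365,.105,.104),feed=.05);print(arm.current_force(),arm.current_ee_pos()-p0)
for k in (.0395,.0415):
    arm.move_l(W(k,.105,.104),feed=.02);print(k,arm.current_force(),(arm.current_ee_pos()-p0)[:2]@UX,arm.current_width(),arm.current_t())
shot('scene','s2.png');shot('top','t2.png')
E
```

```text
[-0.1855043  -0.08337089  0.29522622]
w 0.015953599174332908 [-2.56281786 -1.35916556  2.22868179] 6.2417
[ 0.89598174  0.82887141 -1.99294943] [ 3.26433339e-02  1.41236868e-02 -3.30497826e-05]
0.0395 [-0.24347482 -0.45700149 -2.17635037] 0.03825651629751323 0.015695683351764373 7.3917
0.0415 [-6.80319345 -4.92554045  6.3461611 ] 0.038939481878274645 0.015644305469807027 7.6417
```

```bash
python3 - <<'E'
from h import *
for k in (.043,.045):
    arm.move_l(W(k,.105,.104),feed=.02);arm.sleep(.1);print(k,arm.current_force(),((arm.current_ee_pos()[:2]-AX)@UX),arm.current_width(),arm.current_t())
    if np.linalg.norm(arm.current_force())>25:break
_,im=shot('scene','s3.png');crop(im,255,145,385,240,'s3c.png')
E
```

```text
0.043 [-13.45785275  -8.9944778   13.98610019] 0.04022856210188415 0.01584898702689122 8.0917
0.045 [-22.22217672 -15.89734507  23.18184645] 0.04035978145645207 0.01591420013102617 8.4417
```

View pics/s3c.png

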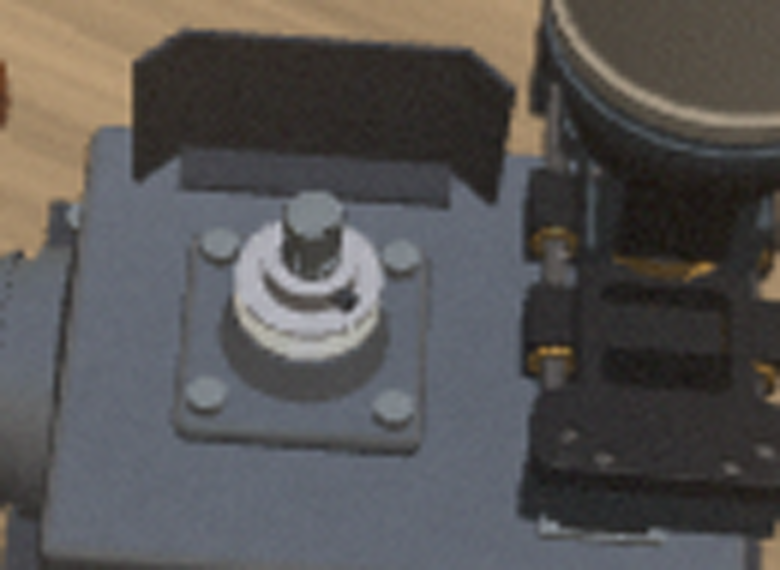

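```bash
python3 - <<'E'
from h import *
arm.move_l(W(.0405,.105,.104),feed=.05);print(arm.current_force())
arm.grip(.06)
arm.move_l(W(.0405,.105,.195),feed=.2);print(arm.current_t())
c,im=shot('scene','s4.png');crop(im,255,145,385,240,'s4c.png')
arm.move_to(W(0,0,.195),R(46))
arm.move_l(W(0,0,.146),feed=.12)
print(arm.current_force(),arm.current_t())
arm.grip(0.0);arm.sleep(.1);print('w',arm.current_width(),arm.current_force(),arm.current_torque(),arm.current_ee_pos(),W(0,0,.146),arm.current_t())
E
```

```text
[-6.36506948 -4.02152525  4.52100055]
10.1583
[ 0.04739555  0.12742638 -0.12011765] 11.7583
w 0.016969484279320324 [-1.91522296 -5.36544351  2.97569189] [-0.98337993  0.34786986 -0.01096567] [0.51739727 0.04809894 0.14606691] [0.5175077 0.0484849 0.146    ] 12.5917
```

View pics/s4c.png

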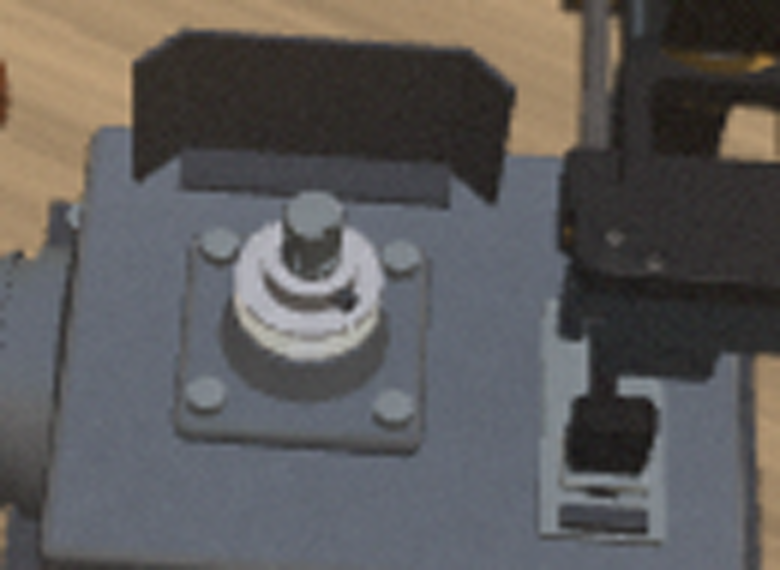

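```bash
python3 - <<'E'
from h import *
for A in (34,22,10,0):
    a=np.radians(A); arm.move_to(W(-.0011*np.cos(a),-.0011*np.sin(a),.146),R(A))
    print(A,arm.current_width(),arm.current_force().round(1),arm.current_torque().round(2),arm.current_t())
arm.sleep(.2)
r=arm.current_tool_rot();print(np.degrees(np.arctan2(r[1][1],r[0][1])),arm.current_width(),arm.current_force(),arm.current_torque())
c,im=shot('wrist','w5.png')
c,im=shot('scene','s5.png');crop(im,255,145,385,240,'s5c.png')
E
```

```text
34 0.017146849066905938 [-0.4  6.5  0.1] [ 0.91 -0.13 -0.08] 12.9167
22 0.016899813103070274 [1.3 6.2 0.5] [ 0.92 -0.19 -0.12] 13.2417
10 0.01709319583540703 [ 1.4  4.9 -0.4] [ 0.84 -0.11 -0.09] 13.5667
0 0.016700114377375157 [1.8 4.9 0.4] [ 0.85 -0.17 -0.09] 13.8583
23.544986689188082 0.01679155436808635 [ 1.04523763  4.75003632 -0.43077613] [ 0.89155479 -0.10992773 -0.09114264]
```

View pics/s5c.png

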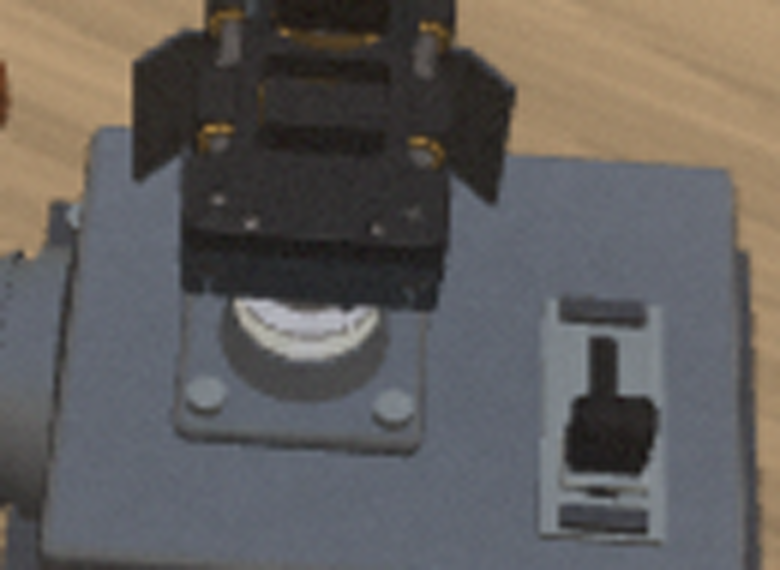

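View pics/w5.png

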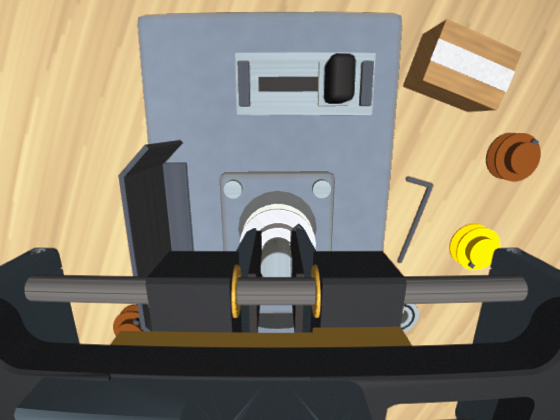

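```bash
python3 - <<'E'
from h import *
import pickle
arm.grip(.07)
arm.move_l(W(-.001,0,.18),feed=.2)
arm.move_l(W(0,-.06,.175),feed=.2)
c,im=shot('wrist','w6.png');pickle.dump(c,open('w6.pkl','wb'))
print(arm.current_t(),proj(c,W(0,0,.165)))
x,y=275,153
crop(im,x-65,y-50,x+65,y+50,'w6c.png')
E
```

```text
15.9 [277.53983147 152.83338172]
```

View pics/w6c.png

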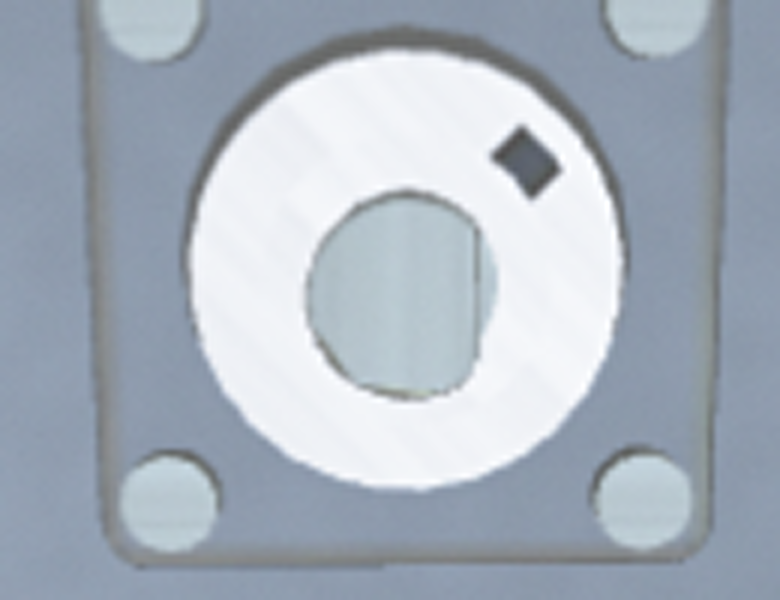

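```bash
python3 - <<'E'
from h import *
import pickle
c=pickle.load(open('w6.pkl','rb')); x0,y0=275-65,153-50
C=lambda x,y:(x0+x/6-.4,y0+y/6-.4)
def u(p): d=p[:2]-AX; return np.array([d@UX,d@UY])*1000
B=np.array([u(plane(c,C(*q),.1005)) for q in [(153,9),(657,9),(169,501),(643,501)]]);print(B.round(1),B.mean(0))
a,b=u(plane(c,C(476,228),.165)),u(plane(c,C(476,362),.165));d=a-b
print('chord',a,b,np.degrees(np.arctan2(d[1],d[0]))-90)
print('shaft left,bottom',u(plane(c,C(307,290),.165)),u(plane(c,C(405,397),.165)),'top',u(plane(c,C(405,190),.165)))
s=np.array([u(plane(c,C(*q),.1395)) for q in [(521,126),(491,157),(531,198),(562,167)]]);print('screw',s.round(1),s.mean(0))
print('pulley l r t b',u(plane(c,C(190,270),.131)),u(plane(c,C(624,270),.131)),u(plane(c,C(405,47),.131)),u(plane(c,C(405,488),.131)))
E
```

```text
[[-32.2  31.8]
 [ 32.2  31.6]
 [-32.2 -32.1]
 [ 32.3 -32.3]] [ 0.02709979 -0.23116779]
chord [6.60787    6.99639673] [ 6.70091562 -5.90818751] 0.41311127746180887
shaft left,bottom [-9.78556571  1.1356288 ] [-0.27810533 -9.33232908] top [-0.23265879 10.59739559]
screw [[12.5 16.8]
 [ 9.2 13.5]
 [13.7  9.1]
 [17.  12.4]] [13.10726437 12.93082804]
pulley l r t b [-24.95655853   0.87395136] [25.13478485  0.7129219 ] [-0.08351574 25.47038465] [ -0.19847085 -24.75781093]
```

```bash
python3 - <<'E'
from h import *
import json
arm.move_l(W(0,-.06,.185),feed=.2)
arm.move_l(W(0,0.0003,.185),feed=.2)
arm.move_to(W(0,0.0003,.185),R(-45.2))
arm.move_l(W(0,0.0003,.112),feed=.12)
arm.sleep(.1);print(arm.current_force(),arm.current_torque(),arm.current_ee_pos()-W(0,0.0003,.112))
arm.grip(0.0);arm.sleep(.2)
p=arm.current_ee_pos();print('w',arm.current_width(),arm.current_force(),arm.current_torque(),p-W(0,0.0003,.112),arm.current_t())
json.dump(list(map(float,p)),open('pg.json','w'))
E
```

```text
[-0.28785041  0.02034866  0.18961611] [-0.07787386  0.08282962 -0.03899094] [ 5.69912847e-04 -8.62981193e-06  7.79349637e-04]
w 0.04951750948456321 [-0.49006228  0.21594216  6.12418808] [-0.12562026  0.22227098  0.00109418] [ 1.98190851e-04 -1.26846339e-05  2.58060401e-04] 18.9167
```

```bash
python3 - <<'E'
from h import *
arm.move_l(W(0,.0003,.117),feed=.05);arm.sleep(.1)
print(arm.current_width(),arm.current_force().round(2),arm.current_torque().round(2),arm.current_ee_pos()-W(0,.0003,.117))
for A in (-56,-67,-79,-90):
    arm.move_to(W(0,.0003,.117),R(A));print(A,arm.current_force().round(1),arm.current_torque().round(2))
arm.move_l(W(0,.0003,.131),feed=.05);arm.sleep(.2)
print(arm.current_width(),arm.current_force().round(2),arm.current_torque().round(2),arm.current_ee_pos()-W(0,.0003,.131),arm.current_t())
r=arm.current_tool_rot();print(np.round(r,4))
c,im=shot('wrist','w7.png')
import pickle;pickle.dump(c,open('w7.pkl','wb'))
c,im=shot('scene','s7.png');crop(im,255,145,385,240,'s7c.png')
c,im=shot('top','t7.png');crop(im,185,195,315,290,'t7c.png')
E
```

```text
0.04982336828549476 [-0.    0.45 -1.5 ] [-0.1   0.07  0.01] [-1.04826769e-04 -1.76316199e-05 -5.66318610e-05]
-56 [-0.1 -0.2 -1.3] [-0.13  0.1   0.03]
-67 [-0.3  0.2 -1.4] [-0.1   0.1   0.02]
-79 [ 0.9  0.7 -0.6] [-0.07  0.2   0.  ]
-90 [ 0.2 -0.2 -1.4] [-0.1   0.12  0.  ]
0.049427159626553294 [-0.22 -0.03 -1.54] [-0.08  0.13 -0.04] [-1.35583906e-04  4.97951291e-06 -1.61038075e-04] 21.15
[[ 9.169e-01  3.990e-01 -3.000e-04]
 [ 3.990e-01 -9.169e-01  0.000e+00]
 [-3.000e-04 -2.000e-04 -1.000e+00]]
```

View pics/w7.png

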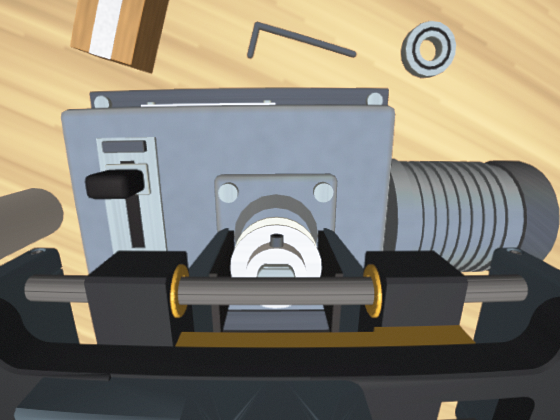

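View pics/s7c.png

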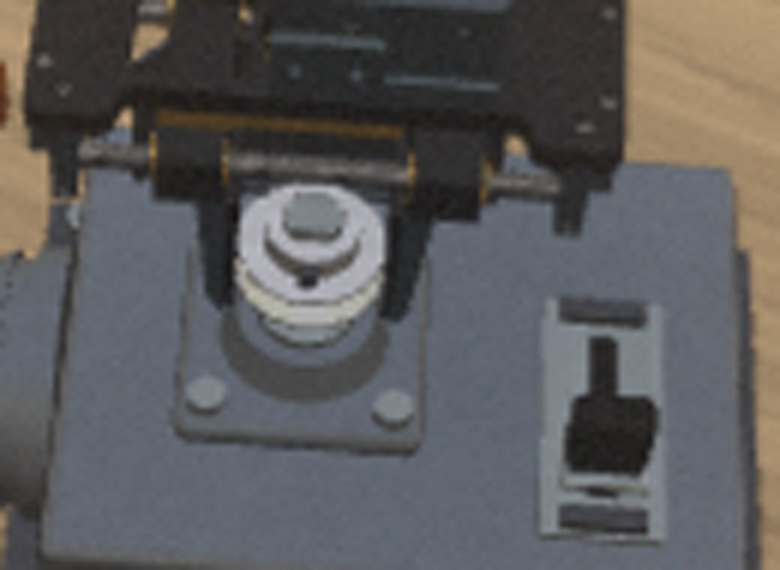

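```bash
python3 - <<'E'
from h import *
crop(cv2.imread('pics/w7.png'),220,210,330,310,'w7c.png',6)
crop(cv2.imread('pics/s7.png'),285,165,330,205,'s7d.png',14)
E
```

```text
(no output)
```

View pics/w7c.png

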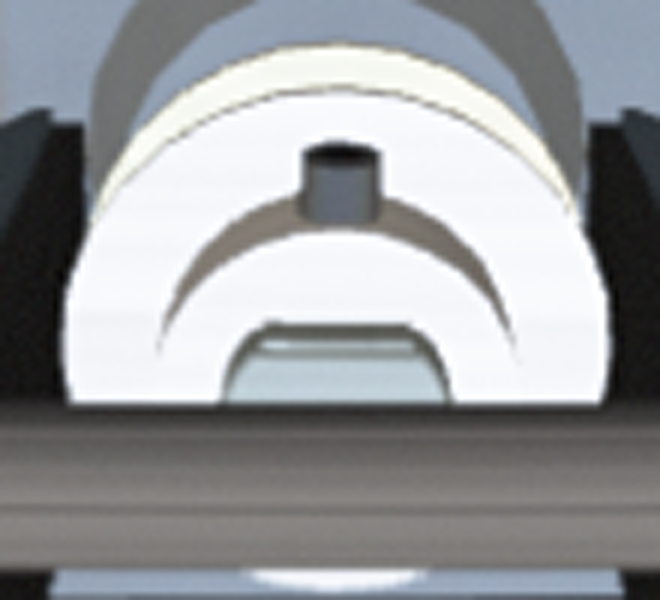

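View pics/s7d.png

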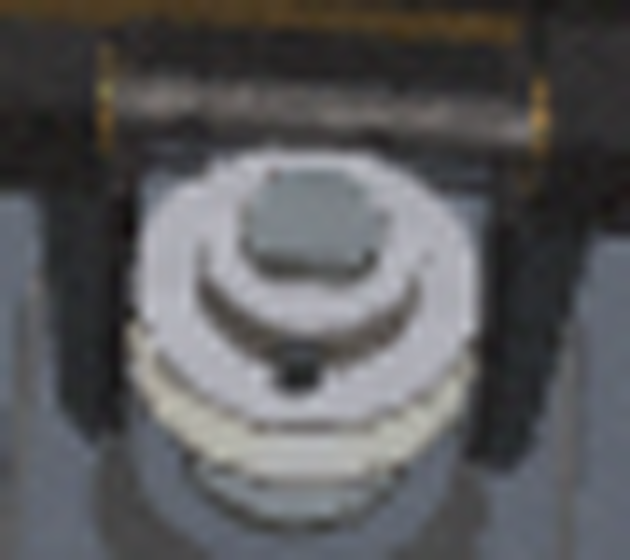

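```bash
python3 - <<'E'
from h import *
import pickle,json
c=pickle.load(open('w7.pkl','rb'));s=arm.get_calibration('scene')
Cw=lambda x,y:(220+x/6-.4,210+y/6-.4);Cs=lambda x,y:(285+x/14-.46,165+y/14-.46)
def u(p): d=p[:2]-AX; return np.r_[d@UX,d@UY,p[2]]*1000
# screw outer top edge ; rim top front edge; shaft flat chord mid
for n,a,b in [('screwtop',(341,145),(297,356)),('rimtopfront',(338,88),(293,432)),('flat chord top',(340,352),(308,265))]:
    p,e=two(c,Cw(*a),s,Cs(*b));print(n,u(p).round(1),round(e*1000,2))
for q in [(.021,0,.1585),(.025,0,.150),(.0075,0,.165)]:
    P=W(*q); print(q,((proj(c,P)-np.array([220,210])+.4)*6).round(0),((proj(s,P)-np.array([285,165])+.46)*14).round(0))
a=u(plane(c,Cw(302,150),.155));b=u(plane(c,Cw(381,150),.155));print(a,b)
p=u(plane(c,Cw(265,353),.165));q=u(plane(c,Cw(418,353),.165));print(p,q)
E
```

```text
screwtop [ 24.8  -0.5 163.6] 0.82
rimtopfront [ 22.9  -0.2 142.8] 0.7
flat chord top [ 2.40e+00 -1.00e-01  1.55e+02] 0.32
(0.021, 0, 0.1585) [340. 168.] [303. 356.]
(0.025, 0, 0.15) [340.  90.] [299. 415.]
(0.0075, 0, 0.165) [340. 350.] [311. 251.]
[ 21.30095147   3.22637153 155.        ] [ 21.28483392  -3.50721812 155.        ]
[  7.23159422   6.20166151 165.        ] [  7.19862512  -6.37076044 165.        ]
```

```bash
python3 - <<'E'
from h import *
import json
arm.move_l(W(0,.0003,.1314),feed=.02);arm.sleep(.5)
p=arm.current_ee_pos();print(p-np.array(json.load(open('pg.json'))),arm.current_width(),arm.current_force().round(2),np.abs(arm.current_dq()).max(),arm.current_t())
c,im=shot('wrist','w8.png');crop(im,220,210,330,310,'w8c.png',6)
arm.sign_off()
E
```

```text
[-2.02195212e-04 -5.89750677e-07  1.91543037e-02] 0.04935741267228652 [ 0.2   0.25 -1.66] 0.10205526035510083 22.05
the job is handed in; nothing more can be done
```

View pics/w8c.png

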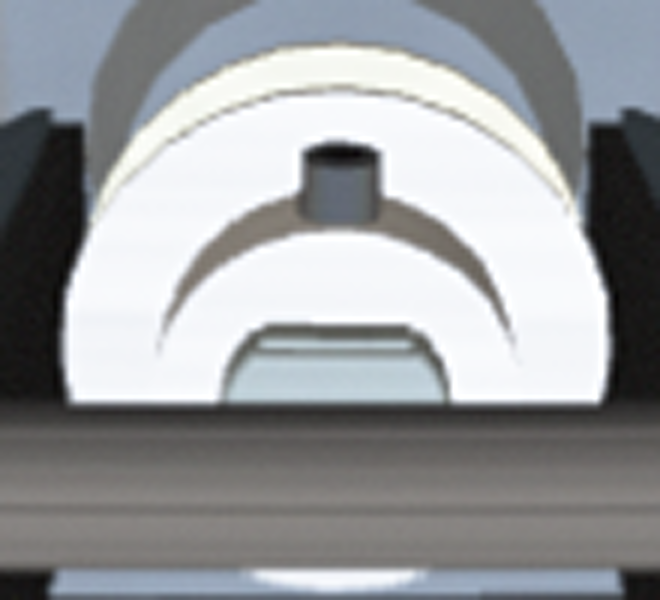

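The job is done in the order asked and handed in at about 22 s, with the gripper still holding the pulley at its final height.

- **Brake:** I slid the release until it stalled about 40 mm along. It held at the stop under a push of about 27–36 N, and later pictures show it still there.
- **Flat:** A pinch at 46° read 17.0 mm (nominal 17.5 mm across the flat), so the fingers were on the flat. I turned the shaft to 0° with a finger on the flat. A picture after letting go put the flat within about 0.4° of facing straight out.
- **Pulley:** I gripped the aluminium one on the shaft by its rim, from the sides, so the screw stays reachable. I turned it about −45° and lifted it 19.2 mm, against a target of 19 mm. The last wrist picture shows the screw centred over the flat to within about 0.5°. The tool is level, and the only load is the pulley's weight of about 1.6 N.

One check disagreed: heights from the scene and wrist cameras together came out up to about 10 mm off. That pair of views fixes height poorly here, so I relied on the lift read from the arm and on the wrist picture, which agreed to about 0.5 mm.

The other things on the bench were not touched.

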